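# Line up the spice jars by height on the spice board

## Robot

A 6-joint arm with a two-finger parallel gripper is mounted at the origin on the work surface. World frame = base frame: x ahead of the robot, y to its left, z up, the work surface at z = 0. Lengths are in m, angles in degrees, forces in N, time in s.
With the tool pointing down it reaches from about 0.275 to 1 m from the base axis. Payload 8.4 kg.
Tool frame: the origin (TCP) lies midway between the tips of the shut fingers; the grasp point (between the pads) lies 19 mm behind it; z points along the fingers, y is the line along which they close (so a half turn about z gives the same grasp; the last joint's range is limited). The gripper opens to 85 mm and grips with 20 to 120 N. Pads are 22 mm wide; open, the fingers measure 114 mm over their backs; the gripper's body (76 mm by 85 mm) begins 54 mm behind the grasp point. The pads swing forward as they close: fully open they stand 13 mm farther back than shut.
Start: joints at [-75.138, 20.225, 93.587, -0, 66.188, -0.138], TCP at [0.162, -0.604, 0.201] pointing down, gripper open.
Joint ranges: [-150.9, 150.9], [-52.94, 120.26], [3.33, 152.33], [-74.26, 254.26], [0, 154.13], [-172.89, 172.89]. Speed limits (degrees/s): [127.2, 127.2, 159.86, 180, 180, 180].

## Interface

Orientations are given as a 3x3 rotation matrix whose columns are the frame's x, y, z axes.
In Python, from cell import get_state, grab_frame, job_done gives the robot as it stands.
- The arm moves only by the shell command python3 -m creep 'ROWS' [FORCE]. ROWS is JSON, a list of rows, each an object with "slide": the shift along the tool's x, y, z in m, a list of three; "dr": the turn, a rotation vector about the tool's x, y, z in degrees, a list of three; "gripper": the closure in counts, from 0 (fully open) to 255 (shut). A call has 1 to 20 rows; each row shifts and turns the commanded pose from where the row before left it, along the tool's axes as they then stand; what a row does not reach is not made up. A row lasts 1/10 s, in which the tool goes at most 50 mm and 8.59 degrees, less where a joint would pass 70% of its speed; a pose out of reach is approached as far as the arm can. A call is refused whole if a number of a shift passes 0.05 or a number of a turn 8.59, either way. A call with a gripper value outside its range is refused whole. The fingers move at their own pace and stop on an object; FORCE is the grip in N (left out, the last holds). Time passes only in rows, so rows that do not move let the fingers close. It gives the time, the measured TCP pose, the force, the opening and the grip force at its end, in the units of the state.
- get_state(): the state, without advancing time (a new reading comes with each control period).
- grab_frame(name): name is "scene" or "top" or "wrist"; returns a dict with "pixels" (400x640x3 uint8, red, green, blue), "mtx" (3x3 intrinsics, pixels), "R" (3x3) and "t" (3): a world point X has camera coordinates R X + t; the wrist camera has in their place "T_tool_cam" (4x4, takes a point from camera to tool coordinates, whose origin is the TCP and whose axes are the flange's). Camera axes: x right, y down, z forward; pixel columns grow to the right and rows downward; lengths in m; the calibration is good to about 2 mm. A picture is of the moment at which its call begins: read the wrist's pose just before it. There is no depth.
- job_done(): hands the job in; it is judged then, once.
The state is a dict: "time_s": time; "joint_pos": joint angles; "joint_velocities": joint speeds; "tau": joint torques, N m; "ee_pos": TCP position; "ee_rot": TCP orientation; "force": force on the tool from outside, world axes, zero at the start; "wrist_torque": the same for the moment, N m; "width": finger opening in m; "finger_force": force on a finger pad.
Only numpy, scipy, OpenCV 4.12 (cv2) and the standard library are available. Lean on these libraries where they do the work, as an engineer would, in place of code of your own. Each camera call takes 0.05 s, during which the arm holds its last target. There are 200 camera calls.

## Task

Line up the four amber spice jars by height on the wooden board, one standing upright in the middle of each cork pad: the tallest on the pad next to the green oil bottle, then each next shorter one in turn, the shortest at the far end. Lift the slim jar straight up out of its light white stand, so that the stand stays upright about where it is. Do not tip any jar over, and leave the oil bottle where it stands.

Things in the scene. Friction and masses are not known exactly. Their poses are not given: they have to be found in the camera images.
- tall_jar: Upright round spice jar of amber glass with a black lid, 120 mm high over all, 50 mm in diameter, straight-sided from base to lid top (lid 20 mm high, same diameter). The tallest jar; starts on the counter. Origin: centre of its underside, z up along its axis.
- slim_jar: Upright round spice jar of amber glass with a black lid, 100 mm high over all, 36 mm in diameter, straight-sided from base to lid top (lid 20 mm high, same diameter). The thinnest and second tallest jar; starts standing inside the small white stand, its underside 4 mm above the counter. Origin: centre of its underside, z up along its axis.
- small_jar: Upright round spice jar of amber glass with a black lid, 80 mm high over all, 44 mm in diameter, straight-sided from base to lid top (lid 20 mm high, same diameter). The third tallest jar; starts on the counter. Origin: centre of its underside, z up along its axis.
- squat_jar: Upright round spice jar of amber glass with a black lid, 60 mm high over all, 54 mm in diameter, straight-sided from base to lid top (lid 20 mm high, same diameter). The shortest and widest jar; starts on the counter. Origin: centre of its underside, z up along its axis.
- pad_a: One of four like round cork pads, 64 mm in diameter and 3 mm thick, fixed in a straight row about 80 mm apart (73 to 87 mm) on a fixed dark wooden board (95 mm wide, 620 mm long, 12 mm thick) that lies across the counter. Which of the four stands where in the row changes from start to start. Origin: centre of its underside, so its top face is 3 mm above the origin and 15 mm above the counter.
- pad_b: One of four like round cork pads, 64 mm in diameter and 3 mm thick, fixed in a straight row about 80 mm apart (73 to 87 mm) on a fixed dark wooden board (95 mm wide, 620 mm long, 12 mm thick) that lies across the counter. Which of the four stands where in the row changes from start to start. Origin: centre of its underside, so its top face is 3 mm above the origin and 15 mm above the counter.
- pad_c: One of four like round cork pads, 64 mm in diameter and 3 mm thick, fixed in a straight row about 80 mm apart (73 to 87 mm) on a fixed dark wooden board (95 mm wide, 620 mm long, 12 mm thick) that lies across the counter. Which of the four stands where in the row changes from start to start. Origin: centre of its underside, so its top face is 3 mm above the origin and 15 mm above the counter.
- pad_d: One of four like round cork pads, 64 mm in diameter and 3 mm thick, fixed in a straight row about 80 mm apart (73 to 87 mm) on a fixed dark wooden board (95 mm wide, 620 mm long, 12 mm thick) that lies across the counter. Which of the four stands where in the row changes from start to start. Origin: centre of its underside, so its top face is 3 mm above the origin and 15 mm above the counter.
- stand: Light (45 g) free-standing round white plastic stand, a cup 52 mm in outer diameter and 45 mm high, bore 44 mm, floor 4 mm thick, that holds the slim jar loosely. Origin: centre of its underside, z up.
- oil_bottle: Green glass oil bottle with a black cap, 165 mm high, 56 mm in diameter, loose, standing on the board just past one end of the row of pads, about 115 mm from the nearest pad (a white mug, 85 mm high, stands past the other end). Origin: centre of its underside.
There are look-alikes about, which are no part of the job. Leave any red look-alike of the slim_jar alone. Leave any blue look-alike of the small_jar alone.

How it is judged:
By the outcome, as a careful person would: the job done as asked, in the order asked, and still so for the second after the job is handed in, with the robot touching nothing.
It also fails if it takes over 112 s, if anything falls off the work surface, if the arm or the gripper's body presses on something with over 40 N, if the wrist force passes 120 N, or if a joint passes its speed limit or range.

## Working session

There is one attempt and no reset: what is moved stays moved. The work goes in short steps, Python scripts to look and compute and a shell command to move; the robot and the scene stay as the last step left them, time stands still between calls to the robot, and variables do not carry over. Pictures are saved under pics/ and viewed, at most 14 in all, crops included, and the job is handed in when it is done.

```bash
mkdir -p pics; python3 - <<'E'
from cell import *
import cv2
for n in("scene","top"):
    f=grab_frame(n); cv2.imwrite(f"pics/{n}0.png",f["pixels"][:,:,::-1]); print(n,f["mtx"],f["R"],f["t"])
s=get_state();print(s)
E
```

```text
scene [[416.14610451   0.         320.34328149]
 [  0.         416.14610451 192.42733854]
 [  0.           0.           1.        ]] [[ 0.76742696  0.64112917 -0.00304176]
 [ 0.52963289 -0.6366261  -0.56053208]
 [-0.36130993  0.42855641 -0.82812713]] [-0.41139451 -0.26669957  1.11530961]
top [[457.96055835   0.         320.86748012]
 [  0.         457.96055835 203.79399003]
 [  0.           0.           1.        ]] [[ 0.00466838 -0.99994184  0.00972254]
 [-0.98530197 -0.00625984 -0.17070691]
 [ 0.17075785 -0.00878271 -0.98527388]] [-0.0018324   0.5640848   1.06957862]
{'time_s': 0.1, 'joint_pos': array([-7.51360344e+01,  2.02579367e+01,  9.36243178e+01, -1.87405051e-03,
        6.61902016e+01, -1.36716884e-01]), 'joint_velocities': array([ 0.01533985,  0.01625064, -0.16896951,  0.02070154,  0.06979682,
       -0.10707303]), 'tau': array([-7.07570484e-05, -6.06357336e+01, -3.42819536e+01,  1.25958209e-06,
        3.98010961e-03,  4.78414833e-06]), 'ee_pos': array([ 0.16164528, -0.60324497,  0.20054685]), 'ee_rot': array([[ 9.65919316e-01,  2.58843099e-01, -3.53323517e-04],
       [ 2.58843339e-01, -9.65918553e-01,  1.21460262e-03],
       [-2.68902328e-05, -1.26466357e-03, -9.99999200e-01]]), 'force': array([-1.19055011, -0.3028323 , -0.32197986]), 'wrist_torque': array([-0.01852639, -0.00817518,  0.01353072]), 'finger_force': 0.0, 'width': 0.08528999677427569}
```

View pics/top0.png

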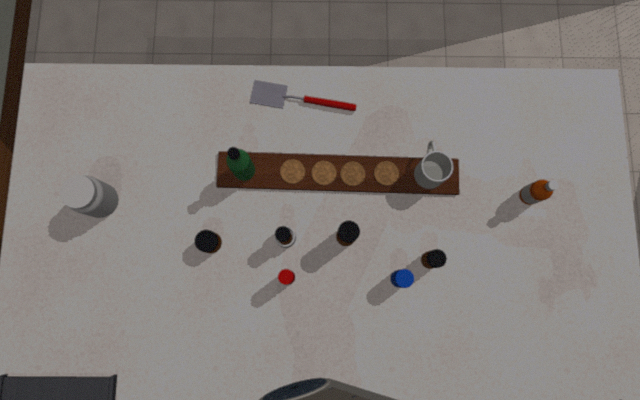

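View pics/scene0.png

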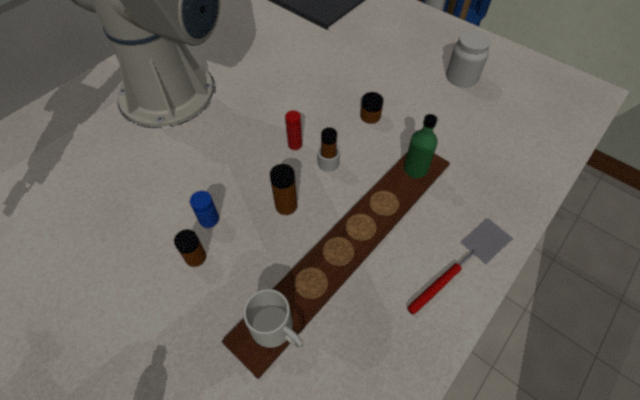

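Top view: the board has pads at (292,171), (324,172), (353,173) and (386,173). The oil bottle is at (240,163) on the left (+y) and the mug is on the right.
Candidates:
- Tall jar: amber at (348,232).
- Slim jar: amber, in the white stand, at (284,236). The red one at (286,277) is a look-alike.
- Small jar: amber at (434,259). The blue one at (402,278) is a look-alike.
- Squat jar: amber at (208,241). The orange bottle at (540,190) is not a jar.

I'll measure positions by silhouette fit and confirm them in one crop.

```bash
cat > h.py <<'E'
import cv2,numpy as np
from scipy.optimize import minimize
J=dict(tall=(.120,.025,0,0),slim=(.104,.018,.045,0),small=(.080,.022,0,0),squat=(.060,.027,0,0))
def proj(f,X):
    c=np.asarray(X)@f["R"].T+f["t"]; p=c@f["mtx"].T; return p[:,:2]/p[:,2:]
def unproj(f,uv,z):
    d=f["R"].T@np.linalg.inv(f["mtx"])@np.array([*uv,1.]); o=-f["R"].T@f["t"]; return (o+d*(z-o[2])/d[2])[:2]
a=np.linspace(0,2*np.pi,40)
def hull(f,x,y,r,z0,z1):
    P=np.vstack([np.c_[x+r*np.cos(a),y+r*np.sin(a),0*a+z] for z in(z0,z1)])
    return cv2.convexHull(proj(f,P).astype(np.float32))[:,0]
def amber(im):
    r,g,b=[im[...,i].astype(int) for i in range(3)]
    return ((im.max(2)<45)|((r-b>25)&(r>1.6*b)))&~(r>150)
def fit(fs,xy,r,z0,z1):
    S=4
    ms=[cv2.resize(amber(f["pixels"]).astype(np.uint8)*255,None,fx=S,fy=S,interpolation=cv2.INTER_LINEAR)>127 for f in fs]
    def cost(p):
        t=0
        for f,m in zip(fs,ms):
            h=hull(f,*p,r,z0,z1); k=np.zeros(m.shape,np.uint8)
            cv2.fillPoly(k,[np.round(((h+.5)*S-.5)*16).astype(np.int32)],1,shift=4)
            w=np.zeros_like(k); c=h.mean(0)*S; q=np.ptp(h,axis=0).max()*S*.55+8
            u,v=int(c[0]),int(c[1]);q=int(q); sl=np.s_[v-q:v+q,u-q:u+q]
            K=k[sl]>0;M=m[sl]; t+=1-(K&M).sum()/max(1,(K|M).sum() if z0==0 else K.sum()+(M&~K).sum()*.3)
        return t
    o=minimize(cost,xy,method="Nelder-Mead",options=dict(initial_simplex=[xy,np.add(xy,[.01,0]),np.add(xy,[0,.01])],xatol=1e-4))
    return o.x,o.fun
E
cat > m.py <<'E'
from h import *
from cell import *
fs=[grab_frame("top"),grab_frame("scene")]
px=dict(tall=(348,229),slim=(283,233),small=(434,258),squat=(207,239))
ims=[cv2.resize(f["pixels"],None,fx=4,fy=4,interpolation=cv2.INTER_CUBIC)[:,:,::-1].copy() for f in fs]
for n,(h,r,z0,_) in J.items():
    p0=unproj(fs[0],px[n],h)
    p,c=fit(fs,p0,r,z0,h); print(n,p0.round(4),p.round(4),round(c,3),[fit([f],p,r,z0,h)[0].round(4) for f in fs])
    for f,im in zip(fs,ims): cv2.polylines(im,[np.int32((hull(f,*p,r,z0,h)+.5)*4)],True,(0,255,0),1)
for f,im,pp in zip(fs,ims,([(292,171),(324,172),(353,173),(386,173)],[(384,204),(361,227),(338,251),(311,283)])):
    I=f["pixels"].astype(int)
    hsv=(I[...,0]-I[...,2]>20)&(I.sum(2)>210)
    for q in pp:
        yy,xx=np.mgrid[:400,:640]; m=hsv&(np.hypot(xx-q[0],yy-q[1])<18)
        n,l,st,ce=cv2.connectedComponentsWithStats(m.astype(np.uint8)); k=1+st[1:,4].argmax()
        P=unproj(f,ce[k],.015); print("pad",ce[k].round(1),st[k],P.round(4))
        cv2.polylines(im,[np.int32((hull(f,*P,.032,.0149,.015)+.5)*4)],True,(0,255,0),1)
cv2.imwrite("pics/a.png",np.vstack([cv2.resize(ims[0][560:1180,720:1880],(800,428))]))
cv2.imwrite("pics/b.png",cv2.resize(ims[1][320:1280,640:1840],(750,600)))
E
python3 m.py
```

```text
tall [ 0.4942 -0.0598] [ 0.4885 -0.0598] 0.32 [array([ 0.4885, -0.0598]), array([ 0.4878, -0.0602])]
slim [0.486  0.0882] [0.4838 0.0897] 0.272 [array([0.4838, 0.0897]), array([0.4843, 0.0901])]
small [ 0.4321 -0.2626] [ 0.4312 -0.2687] 0.387 [array([ 0.4312, -0.2687]), array([ 0.4298, -0.2668])]
squat [0.4754 0.2718] [0.4709 0.2742] 0.347 [array([0.4712, 0.2744]), array([0.4682, 0.2795])]
pad [292.2 170.9] [280 159  25  24 446] [0.6545 0.0743]
pad [323.4 172.2] [312 161  24  24 448] [ 0.6515 -0.0051]
pad [352.4 173. ] [341 162  24  23 430] [ 0.6499 -0.0791]
pad [386.1 172.6] [375 161  24  24 428] [ 0.6517 -0.165 ]
pad [384.3 202.9] [371 192  27  22 249] [0.6531 0.0757]
pad [361.1 227. ] [348 215  27  24 291] [ 0.6502 -0.0043]
pad [329.4 253. ] [325 249   9   9  42] [ 0.6371 -0.0926]
pad [301.5 285.4] [297 281  10  10  56] [ 0.6391 -0.1794]
```

View pics/a.png

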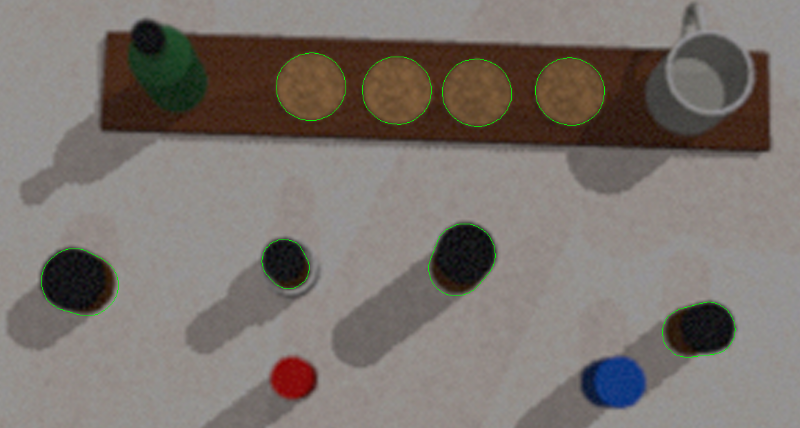

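View pics/b.png

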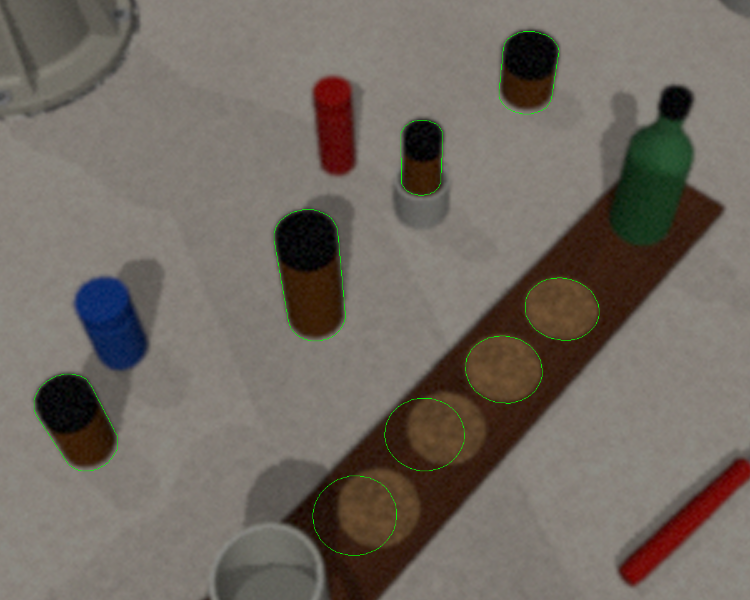

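The crops confirm all four amber jars; the green outlines sit on them. The red and blue look-alikes and the board objects stay out. The stray scene outlines on two pads are bad scene masks, so I'll use the top-view pads.

- **Jars:** tall (.4885,-.0600), slim (.484,.090), small (.431,-.268), squat (.470,.275).
- **Pads from the bottle end:** (.654,.075), (.651,-.005), (.650,-.079), (.6515,-.165).

I'll turn the tool so the fingers close along world x, perpendicular to the row.

```bash
python3 -m creep '[{"slide":[0,0,0],"dr":[0,0,-8.3],"gripper":0},{"slide":[0,0,0],"dr":[0,0,-8.3],"gripper":0},{"slide":[0,0,0],"dr":[0,0,-8.3],"gripper":0},{"slide":[0,0,0],"dr":[0,0,-8.3],"gripper":0},{"slide":[0,0,0],"dr":[0,0,-8.3],"gripper":0},{"slide":[0,0,0],"dr":[0,0,-8.3],"gripper":0},{"slide":[0,0,0],"dr":[0,0,-8.4],"gripper":0},{"slide":[0,0,0],"dr":[0,0,-8.4],"gripper":0},{"slide":[0,0,0],"dr":[0,0,-8.4],"gripper":0},{"slide":[0.03,0.02,0],"dr":[0,0,0],"gripper":0},{"slide":[0.04,0.024,0],"dr":[0,0,0],"gripper":0},{"slide":[0.04,0.024,0],"dr":[0,0,0],"gripper":0}]'
```

```text
time_s: 1.4
ee_pos: [0.23, -0.4925, 0.2008]
ee_rot: [[0.001, 1.0, -0.0], [1.0, -0.001, 0.0], [0.0, -0.0, -1.0]]
force: [0.5, 0.2, 0.4]
width: 0.0854
finger_force: 0.0
```

```bash
python3 -m creep '[{"slide":[0.036,0.0215,0],"dr":[0,0,0],"gripper":0},{"slide":[0.036,0.0215,0],"dr":[0,0,0],"gripper":0},{"slide":[0.036,0.0215,0],"dr":[0,0,0],"gripper":0},{"slide":[0.036,0.0215,0],"dr":[0,0,0],"gripper":0},{"slide":[0.036,0.0215,0],"dr":[0,0,0],"gripper":0},{"slide":[0.036,0.0215,0],"dr":[0,0,0],"gripper":0},{"slide":[0.036,0.0215,0],"dr":[0,0,0],"gripper":0},{"slide":[0.036,0.0215,0],"dr":[0,0,0],"gripper":0},{"slide":[0.036,0.0215,0],"dr":[0,0,0],"gripper":0},{"slide":[0.036,0.0215,0],"dr":[0,0,0],"gripper":0},{"slide":[0.036,0.0215,0],"dr":[0,0,0],"gripper":0},{"slide":[0.02,0.012,0],"dr":[0,0,0],"gripper":0},{"slide":[0,0,0],"dr":[0,0,0],"gripper":0},{"slide":[0,0,0],"dr":[0,0,0],"gripper":0}]'
python3 - <<'E'
from h import *
from cell import *
s=get_state(); f=grab_frame("wrist"); print(s["ee_pos"].round(4)); T=np.array(f["T_tool_cam"]);print(T.round(3),f["mtx"])
Rt=s["ee_rot"];W=np.eye(4);W[:3,:3]=Rt;W[:3,3]=s["ee_pos"];C=np.linalg.inv(W@T)
f["R"],f["t"]=C[:3,:3],C[:3,3]
im=f["pixels"][:,:,::-1].copy()
h=hull(f,.4885,-.060,.025,0,.12); cv2.polylines(im,[np.int32(h)],True,(0,255,0),1)
cv2.imwrite("pics/w0.png",im)
E
```

```text
time_s: 2.8
ee_pos: [0.478, -0.0775, 0.201]
ee_rot: [[-0.002, 1.0, -0.001], [1.0, 0.002, -0.0], [-0.0, -0.001, -1.0]]
force: [0.1, 0.3, -0.0]
width: 0.0854
finger_force: 0.0
[ 0.478  -0.0775  0.201 ]
[[ 0.    -0.945 -0.326  0.085]
 [ 1.    -0.     0.    -0.   ]
 [-0.    -0.326  0.945 -0.172]
 [ 0.     0.     0.     1.   ]] [[326.62495995   0.         323.72169424]
 [  0.         326.62495995 202.2864095 ]
 [  0.           0.           1.        ]]
```

View pics/w0.png

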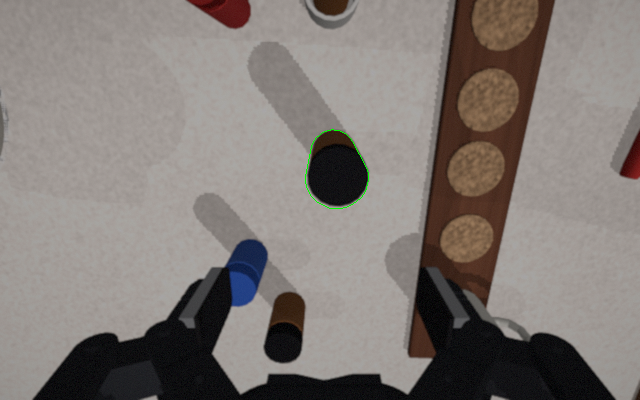

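The wrist view has the tall jar at (338,170), and its predicted outline fits to about 1 px. Going down on it.

```bash
python3 -m creep '[{"slide":[0.0175,0.0105,0],"dr":[0,0,0],"gripper":0},{"slide":[0,0,0.03],"dr":[0,0,0],"gripper":0},{"slide":[0,0,0.03],"dr":[0,0,0],"gripper":0},{"slide":[0,0,0.03],"dr":[0,0,0],"gripper":0},{"slide":[0,0,0.03],"dr":[0,0,0],"gripper":0},{"slide":[0,0,0.025],"dr":[0,0,0],"gripper":0},{"slide":[0,0,0],"dr":[0,0,0],"gripper":0},{"slide":[0,0,0],"dr":[0,0,0],"gripper":0},{"slide":[0,0,0],"dr":[0,0,0],"gripper":255},{"slide":[0,0,0],"dr":[0,0,0],"gripper":255},{"slide":[0,0,0],"dr":[0,0,0],"gripper":255},{"slide":[0,0,0],"dr":[0,0,0],"gripper":255},{"slide":[0,0,0],"dr":[0,0,0],"gripper":255},{"slide":[0,0,0],"dr":[0,0,0],"gripper":255},{"slide":[0,0,0],"dr":[0,0,0],"gripper":255},{"slide":[0,0,0],"dr":[0,0,0],"gripper":255}]' 50
```

```text
time_s: 4.45
ee_pos: [0.4896, -0.0603, 0.0576]
ee_rot: [[-0.0, 1.0, 0.002], [1.0, 0.0, -0.0], [-0.0, 0.002, -1.0]]
force: [-1.9, -0.8, 8.3]
width: 0.0489
finger_force: 50.2
```

```bash
python3 -m creep '[{"slide":[0,0,-0.02],"dr":[0,0,0],"gripper":255},{"slide":[0,0,-0.03],"dr":[0,0,0],"gripper":255},{"slide":[0.01,0.012,0],"dr":[0,0,0],"gripper":255},{"slide":[0.02,0.024,0],"dr":[0,0,0],"gripper":255},{"slide":[0.02,0.024,0],"dr":[0,0,0],"gripper":255},{"slide":[0.02,0.024,0],"dr":[0,0,0],"gripper":255},{"slide":[0.02,0.024,0],"dr":[0,0,0],"gripper":255},{"slide":[0.02,0.024,0],"dr":[0,0,0],"gripper":255},{"slide":[0.015,0.02,0],"dr":[0,0,0],"gripper":255},{"slide":[0.01,0.012,0],"dr":[0,0,0],"gripper":255},{"slide":[0,0,0],"dr":[0,0,0],"gripper":255},{"slide":[0,0,0],"dr":[0,0,0],"gripper":255},{"slide":[0,0,0],"dr":[0,0,0],"gripper":255}]'
```

```text
time_s: 5.75
ee_pos: [0.6518, 0.0745, 0.1057]
ee_rot: [[0.0, 1.0, -0.001], [1.0, -0.0, -0.0], [-0.0, -0.001, -1.0]]
force: [-0.3, 0.1, -2.2]
width: 0.0486
finger_force: 52.5
```

```bash
python3 -m creep '[{"slide":[0.0005,0.002,0.015],"dr":[0,0,0],"gripper":255},{"slide":[0,0,0.014],"dr":[0,0,0],"gripper":255},{"slide":[0,0,0.0],"dr":[0,0,0],"gripper":255},{"slide":[0,0,0],"dr":[0,0,0],"gripper":255}]'
python3 - <<'E'
from h import *
from cell import *
s=get_state(); f=grab_frame("scene"); print(s["ee_pos"].round(4))
b=s["ee_pos"][2]-.0576
im=cv2.resize(f["pixels"],None,fx=6,fy=6,interpolation=cv2.INTER_CUBIC)[:,:,::-1].copy()
for x,y,r,z0,z1 in((s["ee_pos"][0],s["ee_pos"][1],.025,b,b+.12),(.654,.075,.032,.0149,.015),(.651,-.005,.032,.0149,.015),(.65,-.079,.032,.0149,.015),(.6515,-.165,.032,.0149,.015)):
    cv2.polylines(im,[np.int32((hull(f,x,y,r,z0,z1)+.5)*6)],True,(0,255,0),1)
cv2.imwrite("pics/c.png",im[120*6:310*6,270*6:440*6][::2,::2])
E
```

```text
time_s: 6.15
ee_pos: [0.6539, 0.075, 0.0761]
ee_rot: [[0.0, 1.0, -0.002], [1.0, -0.0, -0.0], [-0.0, -0.002, -1.0]]
force: [0.0, 0.4, -2.2]
width: 0.0487
finger_force: 52.5
[0.6539 0.075  0.0761]
```

View pics/c.png

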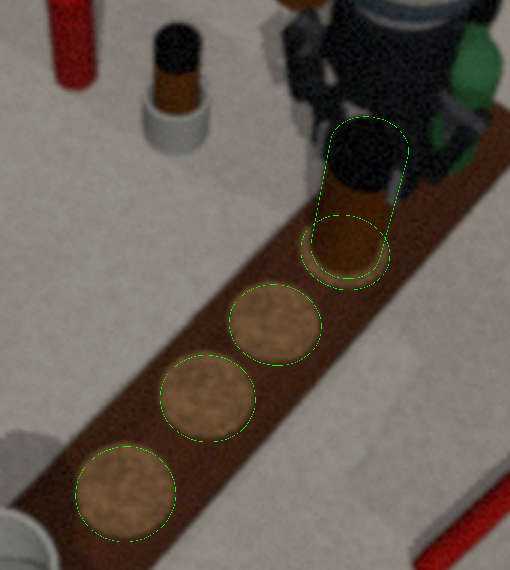

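All four pad outlines match (pads at about (345,252), (275,325), (208,398) and (125,493) in the crop), and the jar hangs over pad 1. Lowering it.

```bash
python3 -m creep '[{"slide":[0,0,0.002],"dr":[0,0,0],"gripper":255},{"slide":[0,0,0.001],"dr":[0,0,0],"gripper":255},{"slide":[0,0,0],"dr":[0,0,0],"gripper":255},{"slide":[0,0,0],"dr":[0,0,0],"gripper":255}]'; python3 -m creep '[{"slide":[0,0,0.001],"dr":[0,0,0],"gripper":255},{"slide":[0,0,0],"dr":[0,0,0],"gripper":255},{"slide":[0,0,0],"dr":[0,0,0],"gripper":255}]'
```

```text
time_s: 6.6
ee_pos: [0.6548, 0.0753, 0.0744]
ee_rot: [[-0.0, 1.0, 0.0], [1.0, 0.0, 0.0], [0.0, 0.0, -1.0]]
force: [-1.4, -0.0, -1.4]
width: 0.0485
finger_force: 52.5
time_s: 6.9
ee_pos: [0.6548, 0.0753, 0.0732]
ee_rot: [[0.0, 1.0, 0.0], [1.0, -0.0, -0.0], [-0.0, 0.0, -1.0]]
force: [0.1, -0.5, -1.8]
width: 0.0482
finger_force: 52.5
```

```bash
python3 -m creep '[{"slide":[0,0,0.001],"dr":[0,0,0],"gripper":255},{"slide":[0,0,0],"dr":[0,0,0],"gripper":255},{"slide":[0,0,0],"dr":[0,0,0],"gripper":255}]'; python3 -m creep '[{"slide":[0,0,0.001],"dr":[0,0,0],"gripper":255},{"slide":[0,0,0],"dr":[0,0,0],"gripper":255},{"slide":[0,0,0],"dr":[0,0,0],"gripper":255}]'
```

```text
time_s: 7.2
ee_pos: [0.6549, 0.0754, 0.0728]
ee_rot: [[-0.0, 1.0, 0.0], [1.0, 0.0, 0.0], [0.0, 0.0, -1.0]]
force: [-2.5, 0.1, 5.8]
width: 0.0486
finger_force: 53.2
time_s: 7.5
ee_pos: [0.655, 0.0754, 0.0727]
ee_rot: [[0.0, 1.0, 0.001], [1.0, -0.0, 0.0], [0.0, 0.001, -1.0]]
force: [-5.2, -0.6, 13.8]
width: 0.0489
finger_force: 54.3
```

```bash
python3 -m creep '[{"slide":[0,0,-0.001],"dr":[0,0,0],"gripper":255},{"slide":[0,0,0],"dr":[0,0,0],"gripper":100},{"slide":[0,0,0],"dr":[0,0,0],"gripper":50},{"slide":[0,0,0],"dr":[0,0,0],"gripper":0},{"slide":[0,0,0],"dr":[0,0,0],"gripper":0},{"slide":[0,0,0],"dr":[0,0,0],"gripper":0},{"slide":[0,0,0],"dr":[0,0,0],"gripper":0},{"slide":[0,0,-0.02],"dr":[0,0,0],"gripper":0},{"slide":[0,0,-0.03],"dr":[0,0,0],"gripper":0},{"slide":[0,0,-0.03],"dr":[0,0,0],"gripper":0},{"slide":[0,0,-0.035],"dr":[0,0,0],"gripper":0},{"slide":[0,-0.02,0],"dr":[0,0,0],"gripper":0},{"slide":[0,-0.035,0],"dr":[0,0,0],"gripper":0},{"slide":[0.004,-0.035,0],"dr":[0,0,0],"gripper":0},{"slide":[0.004,-0.035,0],"dr":[0,0,0],"gripper":0},{"slide":[0.004,-0.03,0],"dr":[0,0,0],"gripper":0},{"slide":[0.003,-0.016,0],"dr":[0,0,0],"gripper":0},{"slide":[0,0,0],"dr":[0,0,0],"gripper":0},{"slide":[0,0,0],"dr":[0,0,0],"gripper":0},{"slide":[0,0,0],"dr":[0,0,0],"gripper":0}]'
cat > w.py <<'E'
import sys
from h import *
from cell import *
n,x,y=sys.argv[1],float(sys.argv[2]),float(sys.argv[3])
s=get_state(); f=grab_frame("wrist")
W=np.eye(4);W[:3,:3]=s["ee_rot"];W[:3,3]=s["ee_pos"];C=np.linalg.inv(W@np.array(f["T_tool_cam"]))
f["R"],f["t"]=C[:3,:3],C[:3,3]
h,r,z0,_=J[n]; p,c=fit([f],np.array([x,y]),r,z0,h)
print(s["ee_pos"].round(4),"fit",p.round(4),c,"rows: tool x",(p[1]-s["ee_pos"][1]).round(4),"y",(p[0]-s["ee_pos"][0]).round(4))
im=f["pixels"][:,:,::-1].copy(); cv2.polylines(im,[np.int32(hull(f,*p,r,z0,h))],True,(0,255,0),1)
cv2.imwrite(f"pics/w_{n}.png",im)
E
python3 w.py slim .484 .090
```

```text
time_s: 9.5
ee_pos: [0.4853, 0.0903, 0.1874]
ee_rot: [[0.0, 1.0, 0.001], [1.0, -0.0, 0.0], [0.0, 0.001, -1.0]]
force: [-0.0, 0.2, 0.8]
width: 0.0852
finger_force: 0.0
[0.4853 0.0903 0.1874] fit [0.4843 0.0954] 0.07656497433842746 rows: tool x 0.005 y -0.001
```

View pics/w_slim.png

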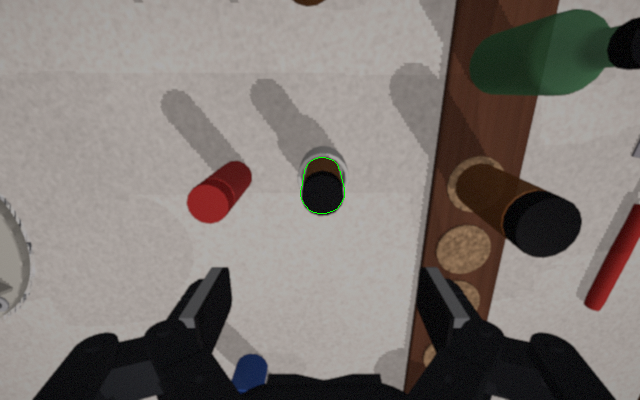

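The red look-alike is at (220,192). The slim jar in its stand is at (323,185), with its lid at about (323,192). The fit along y is ambiguous because of the stand rim, so I'll check the lid alone.

```bash
python3 - <<'E'
from h import *
from cell import *
s=get_state(); f=grab_frame("wrist")
W=np.eye(4);W[:3,:3]=s["ee_rot"];W[:3,3]=s["ee_pos"];C=np.linalg.inv(W@np.array(f["T_tool_cam"]))
f["R"],f["t"]=C[:3,:3],C[:3,3]
I=f["pixels"]; m=amber(I)[120:240,280:370]; ys,xs=np.nonzero(m); print("mask",xs.min()+280,xs.max()+280,ys.min()+120,ys.max()+120)
print("col323",I[148:220:3,323].tolist())
for y in(.090,.0925,.0954):
    t=hull(f,.4843,y,.018,.104,.104); b=hull(f,.4843,y,.018,.084,.084); print(y,"top rows",t[:,1].min(),t[:,1].max(),"cols",t[:,0].min(),t[:,0].max(),"lid-bottom min row",b[:,1].min())
for y in(.088,.09,.092):
    t=hull(f,.4843,y,.026,.045,.045);print("stand rim",y,t.min(0),t.max(0))
E
```

```text
mask 303 342 158 214
col323 [[93, 91, 89], [94, 93, 91], [131, 128, 127], [77, 65, 61], [55, 32, 14], [62, 42, 27], [59, 35, 18], [54, 31, 16], [9, 12, 11], [13, 10, 13], [13, 15, 16], [21, 22, 21], [15, 14, 16], [10, 8, 11], [18, 14, 20], [19, 19, 20], [17, 19, 19], [16, 15, 17], [13, 9, 16], [17, 20, 22], [13, 14, 13], [22, 22, 26], [48, 45, 45], [176, 171, 166]]
0.09 top rows 178.3175 219.69249 cols 300.98526 344.6046 lid-bottom min row 172.38199
0.0925 top rows 175.30464 216.93123 cols 300.91577 344.66763 lid-bottom min row 169.55423
0.0954 top rows 171.7862 213.70755 cols 300.83466 344.74118 lid-bottom min row 166.25345
stand rim 0.088 [296.84473 156.75491] [348.9468  207.05688]
stand rim 0.09 [296.7905 154.7111] [348.99713 205.21513]
stand rim 0.092 [296.73602 152.65886] [349.04767 203.36618]
```

Lid and rim edges put the slim jar at y≈.0915. I'll go down with the fingers part-closed, for clearance to the red jar, and with the tips staying above the 45 mm stand.

```bash
python3 -m creep '[{"slide":[0.0012,-0.001,0],"dr":[0,0,0],"gripper":60},{"slide":[0,0,0.02],"dr":[0,0,0],"gripper":60},{"slide":[0,0,0.03],"dr":[0,0,0],"gripper":60},{"slide":[0,0,0.03],"dr":[0,0,0],"gripper":60},{"slide":[0,0,0.03],"dr":[0,0,0],"gripper":60},{"slide":[0,0,0.018],"dr":[0,0,0],"gripper":60},{"slide":[0,0,0],"dr":[0,0,0],"gripper":60},{"slide":[0,0,0],"dr":[0,0,0],"gripper":60}]' 40; python3 -m creep '[{"slide":[0,0,0],"dr":[0,0,0],"gripper":90},{"slide":[0,0,0],"dr":[0,0,0],"gripper":110},{"slide":[0,0,0],"dr":[0,0,0],"gripper":130},{"slide":[0,0,0],"dr":[0,0,0],"gripper":150},{"slide":[0,0,0],"dr":[0,0,0],"gripper":170},{"slide":[0,0,0],"dr":[0,0,0],"gripper":200},{"slide":[0,0,0],"dr":[0,0,0],"gripper":255},{"slide":[0,0,0],"dr":[0,0,0],"gripper":255},{"slide":[0,0,0],"dr":[0,0,0],"gripper":255}]' 40
```

```text
time_s: 10.4
ee_pos: [0.483, 0.0915, 0.0593]
ee_rot: [[0.0, 1.0, -0.001], [1.0, -0.0, -0.0], [-0.0, -0.001, -1.0]]
force: [1.3, -1.4, -0.4]
width: 0.0658
finger_force: 0.0
time_s: 11.3
ee_pos: [0.4836, 0.0917, 0.0601]
ee_rot: [[-0.0, 1.0, 0.002], [1.0, 0.0, 0.0], [0.0, 0.002, -1.0]]
force: [-0.5, -0.1, 7.2]
width: 0.0343
finger_force: 39.0
```

```bash
python3 -m creep '[{"slide":[0,0,-0.005],"dr":[0,0,0],"gripper":255},{"slide":[0,0,-0.01],"dr":[0,0,0],"gripper":255},{"slide":[0,0,-0.015],"dr":[0,0,0],"gripper":255},{"slide":[0,0,-0.015],"dr":[0,0,0],"gripper":255},{"slide":[0,0,-0.015],"dr":[0,0,0],"gripper":255},{"slide":[0,0,-0.015],"dr":[0,0,0],"gripper":255},{"slide":[0,0,-0.015],"dr":[0,0,0],"gripper":255},{"slide":[0,0,0],"dr":[0,0,0],"gripper":255},{"slide":[0,0,0],"dr":[0,0,0],"gripper":255}]'
python3 - <<'E'
from h import *
from cell import *
f=grab_frame("scene");g=grab_frame("top")
a=cv2.resize(f["pixels"][60:260,270:470],(400,400),interpolation=2);b=cv2.resize(g["pixels"][150:350,200:400],(400,400),interpolation=2)
cv2.imwrite("pics/d.png",np.hstack([a,b])[:,:,::-1])
E
```

```text
time_s: 12.2
ee_pos: [0.4828, 0.0915, 0.1494]
ee_rot: [[0.0, 1.0, 0.001], [1.0, -0.0, 0.0], [0.0, 0.001, -1.0]]
force: [0.0, -0.2, -0.4]
width: 0.0341
finger_force: 39.9
```

View pics/d.png

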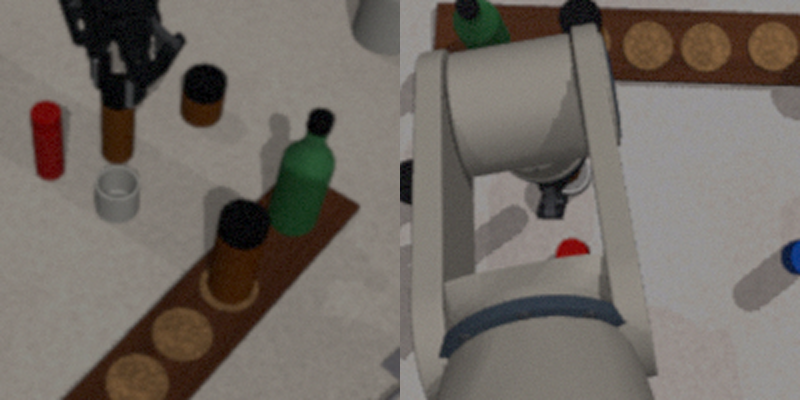

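The stand is upright and in place at (118,193), and the slim jar is clear above it. The tall jar stands on pad 1. Next, the slim jar to pad 2.

```bash
python3 -m creep '[{"slide":[-0.02,0,0],"dr":[0,0,0],"gripper":255},{"slide":[-0.03,0,0],"dr":[0,0,0],"gripper":255},{"slide":[-0.03,0,0],"dr":[0,0,0],"gripper":255},{"slide":[-0.0165,0.02,0],"dr":[0,0,0],"gripper":255},{"slide":[0,0.035,0],"dr":[0,0,0],"gripper":255},{"slide":[0,0.035,0],"dr":[0,0,0],"gripper":255},{"slide":[0,0.035,0],"dr":[0,0,0],"gripper":255},{"slide":[0,0.028,0],"dr":[0,0,0],"gripper":255},{"slide":[0,0.015,0],"dr":[0,0,0],"gripper":255},{"slide":[0,0,0.02],"dr":[0,0,0],"gripper":255},{"slide":[0,0,0.02],"dr":[0,0,0],"gripper":255},{"slide":[0,0,0.02],"dr":[0,0,0],"gripper":255},{"slide":[0,0,0.013],"dr":[0,0,0],"gripper":255},{"slide":[0,0,0],"dr":[0,0,0],"gripper":255},{"slide":[0,0,0],"dr":[0,0,0],"gripper":255}]'
python3 - <<'E'
from h import *
from cell import *
s=get_state(); f=grab_frame("scene"); print(s["ee_pos"].round(4))
b=s["ee_pos"][2]-.056
im=cv2.resize(f["pixels"],None,fx=6,fy=6,interpolation=cv2.INTER_CUBIC)[:,:,::-1].copy()
for x,y,r,z0,z1 in((s["ee_pos"][0],s["ee_pos"][1],.018,b,b+.1),(.654,.075,.032,.0149,.015),(.651,-.005,.032,.0149,.015)):
    cv2.polylines(im,[np.int32((hull(f,x,y,r,z0,z1)+.5)*6)],True,(0,255,0),1)
cv2.imwrite("pics/e.png",im[140*6:290*6,300*6:430*6][::2,::2])
E
```

```text
time_s: 13.8
ee_pos: [0.6507, -0.005, 0.0761]
ee_rot: [[0.0, 1.0, -0.001], [1.0, -0.0, 0.0], [0.0, -0.001, -1.0]]
force: [0.4, -0.5, -0.5]
width: 0.0342
finger_force: 40.1
[ 0.6507 -0.005   0.0761]
```

View pics/e.png

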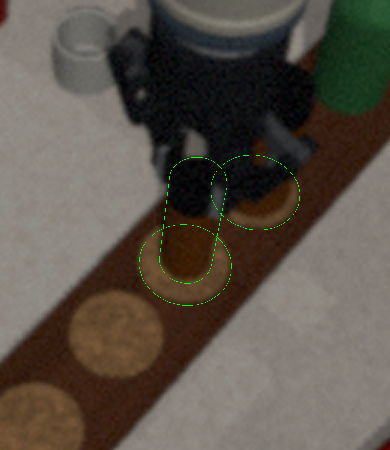

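The slim jar matches its outline, centred over pad 2 at (187,265). Lowering.

```bash
python3 -m creep '[{"slide":[0,0,0.002],"dr":[0,0,0],"gripper":255},{"slide":[0,0,0.0015],"dr":[0,0,0],"gripper":255},{"slide":[0,0,0],"dr":[0,0,0],"gripper":255},{"slide":[0,0,0],"dr":[0,0,0],"gripper":255}]'; python3 -m creep '[{"slide":[0,0,0.001],"dr":[0,0,0],"gripper":255},{"slide":[0,0,0],"dr":[0,0,0],"gripper":255},{"slide":[0,0,0],"dr":[0,0,0],"gripper":255}]'; python3 -m creep '[{"slide":[0,0,0.001],"dr":[0,0,0],"gripper":255},{"slide":[0,0,0],"dr":[0,0,0],"gripper":255},{"slide":[0,0,0],"dr":[0,0,0],"gripper":255}]'
```

```text
time_s: 14.25
ee_pos: [0.6509, -0.005, 0.0729]
ee_rot: [[0.0, 1.0, 0.0], [1.0, -0.0, 0.0], [0.0, 0.0, -1.0]]
force: [-0.2, -0.1, -0.8]
width: 0.034
finger_force: 40.1
time_s: 14.55
ee_pos: [0.6508, -0.005, 0.0717]
ee_rot: [[-0.0, 1.0, -0.0], [1.0, 0.0, -0.0], [-0.0, -0.0, -1.0]]
force: [-0.1, 0.9, -0.6]
width: 0.0342
finger_force: 40.1
time_s: 14.85
ee_pos: [0.6511, -0.005, 0.0712]
ee_rot: [[-0.0, 1.0, 0.001], [1.0, 0.0, -0.0], [-0.0, 0.001, -1.0]]
force: [0.3, -0.3, 4.7]
width: 0.0345
finger_force: 40.5
```

```bash
python3 -m creep '[{"slide":[0,0,0],"dr":[0,0,0],"gripper":130},{"slide":[0,0,0],"dr":[0,0,0],"gripper":60},{"slide":[0,0,0],"dr":[0,0,0],"gripper":0},{"slide":[0,0,0],"dr":[0,0,0],"gripper":0},{"slide":[0,0,0],"dr":[0,0,0],"gripper":0},{"slide":[0,0,0],"dr":[0,0,0],"gripper":0},{"slide":[0,0,-0.02],"dr":[0,0,0],"gripper":0},{"slide":[0,0,-0.03],"dr":[0,0,0],"gripper":0},{"slide":[0,0,-0.03],"dr":[0,0,0],"gripper":0},{"slide":[0,0,-0.03],"dr":[0,0,0],"gripper":0},{"slide":[-0.02,-0.02,0],"dr":[0,0,0],"gripper":0},{"slide":[-0.035,-0.03,0],"dr":[0,0,0],"gripper":0},{"slide":[-0.035,-0.03,0],"dr":[0,0,0],"gripper":0},{"slide":[-0.035,-0.03,0],"dr":[0,0,0],"gripper":0},{"slide":[-0.035,-0.03,0],"dr":[0,0,0],"gripper":0},{"slide":[-0.035,-0.03,0],"dr":[0,0,0],"gripper":0},{"slide":[-0.035,-0.03,0],"dr":[0,0,0],"gripper":0},{"slide":[-0.033,-0.02,0],"dr":[0,0,0],"gripper":0},{"slide":[0,0,0],"dr":[0,0,0],"gripper":0},{"slide":[0,0,0],"dr":[0,0,0],"gripper":0}]'; python3 w.py small .431 -.268
```

```text
time_s: 16.85
ee_pos: [0.4305, -0.2686, 0.1809]
ee_rot: [[0.002, 1.0, 0.0], [1.0, -0.002, 0.0], [0.0, 0.0, -1.0]]
force: [0.7, 0.1, -0.5]
width: 0.0851
finger_force: 0.0
[ 0.4305 -0.2686  0.1809] fit [ 0.4308 -0.2657] 0.12940829275490628 rows: tool x 0.0029 y 0.0003
```

```bash
python3 -m creep '[{"slide":[0.0015,0.0003,0.01],"dr":[0,0,0],"gripper":0},{"slide":[0,0,0.03],"dr":[0,0,0],"gripper":0},{"slide":[0,0,0.03],"dr":[0,0,0],"gripper":0},{"slide":[0,0,0.03],"dr":[0,0,0],"gripper":0},{"slide":[0,0,0.03],"dr":[0,0,0],"gripper":0},{"slide":[0,0,0.018],"dr":[0,0,0],"gripper":0},{"slide":[0,0,0],"dr":[0,0,0],"gripper":0},{"slide":[0,0,0],"dr":[0,0,0],"gripper":60},{"slide":[0,0,0],"dr":[0,0,0],"gripper":90},{"slide":[0,0,0],"dr":[0,0,0],"gripper":110},{"slide":[0,0,0],"dr":[0,0,0],"gripper":130},{"slide":[0,0,0],"dr":[0,0,0],"gripper":160},{"slide":[0,0,0],"dr":[0,0,0],"gripper":255},{"slide":[0,0,0],"dr":[0,0,0],"gripper":255},{"slide":[0,0,0],"dr":[0,0,0],"gripper":255}]' 40
```

```text
time_s: 18.4
ee_pos: [0.4318, -0.267, 0.034]
ee_rot: [[0.0, 1.0, 0.002], [1.0, -0.0, -0.001], [-0.001, 0.002, -1.0]]
force: [-1.3, 1.8, 6.6]
width: 0.0428
finger_force: 39.6
```

```bash
python3 -m creep '[{"slide":[0,0,-0.02],"dr":[0,0,0],"gripper":255},{"slide":[0,0,-0.02],"dr":[0,0,0],"gripper":255},{"slide":[0,0,-0.02],"dr":[0,0,0],"gripper":255},{"slide":[0.012,0.014,0],"dr":[0,0,0],"gripper":255},{"slide":[0.027,0.031,0],"dr":[0,0,0],"gripper":255},{"slide":[0.027,0.031,0],"dr":[0,0,0],"gripper":255},{"slide":[0.027,0.031,0],"dr":[0,0,0],"gripper":255},{"slide":[0.027,0.031,0],"dr":[0,0,0],"gripper":255},{"slide":[0.027,0.031,0],"dr":[0,0,0],"gripper":255},{"slide":[0.027,0.031,0],"dr":[0,0,0],"gripper":255},{"slide":[0.014,0.018,0],"dr":[0,0,0],"gripper":255},{"slide":[0,0,0.015],"dr":[0,0,0],"gripper":255},{"slide":[0,0,0.015],"dr":[0,0,0],"gripper":255},{"slide":[0,0,0.01],"dr":[0,0,0],"gripper":255},{"slide":[0,0,0],"dr":[0,0,0],"gripper":255},{"slide":[0,0,0],"dr":[0,0,0],"gripper":255}]'
python3 - <<'E'
from h import *
from cell import *
s=get_state(); f=grab_frame("scene")
b=s["ee_pos"][2]-.034
im=cv2.resize(f["pixels"],None,fx=6,fy=6,interpolation=cv2.INTER_CUBIC)[:,:,::-1].copy()
for x,y,r,z0,z1 in((s["ee_pos"][0],s["ee_pos"][1],.022,b,b+.08),(.65,-.079,.032,.0149,.015),(.651,-.005,.032,.0149,.015)):
    cv2.polylines(im,[np.int32((hull(f,x,y,r,z0,z1)+.5)*6)],True,(0,255,0),1)
cv2.imwrite("pics/g.png",im[140*6:310*6,270*6:430*6][::2,::2])
E
```

```text
time_s: 20.0
ee_pos: [0.6483, -0.0792, 0.0524]
ee_rot: [[0.001, 1.0, -0.001], [1.0, -0.001, 0.0], [0.0, -0.001, -1.0]]
force: [-0.5, 0.3, -1.0]
width: 0.0428
finger_force: 41.4
```

View pics/g.png

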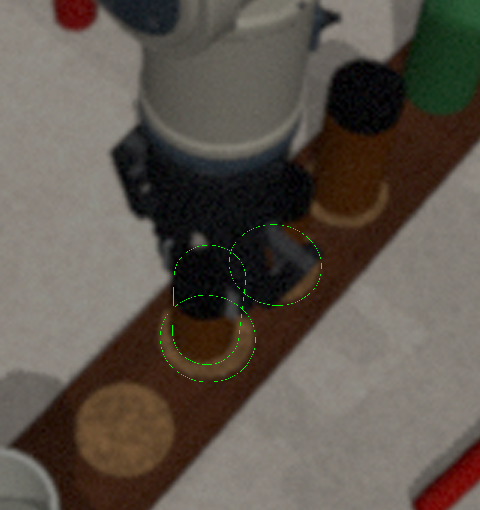

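The small jar is over pad 3 (207,338), about 1.5 mm short in x. I'll trim that and lower it.

```bash
python3 -m creep '[{"slide":[0,0.0017,0],"dr":[0,0,0],"gripper":255},{"slide":[0,0,0.0015],"dr":[0,0,0],"gripper":255},{"slide":[0,0,0.001],"dr":[0,0,0],"gripper":255},{"slide":[0,0,0],"dr":[0,0,0],"gripper":255},{"slide":[0,0,0],"dr":[0,0,0],"gripper":255}]'; python3 -m creep '[{"slide":[0,0,0.001],"dr":[0,0,0],"gripper":255},{"slide":[0,0,0],"dr":[0,0,0],"gripper":255},{"slide":[0,0,0],"dr":[0,0,0],"gripper":255}]'; python3 -m creep '[{"slide":[0,0,0.001],"dr":[0,0,0],"gripper":255},{"slide":[0,0,0],"dr":[0,0,0],"gripper":255},{"slide":[0,0,0],"dr":[0,0,0],"gripper":255}]'
```

```text
time_s: 20.55
ee_pos: [0.6507, -0.0785, 0.0502]
ee_rot: [[-0.0, 1.0, -0.0], [1.0, 0.0, -0.0], [-0.0, -0.0, -1.0]]
force: [0.2, -0.9, -2.1]
width: 0.0423
finger_force: 41.4
time_s: 20.85
ee_pos: [0.6508, -0.0785, 0.0492]
ee_rot: [[-0.0, 1.0, 0.0], [1.0, 0.0, 0.0], [0.0, 0.0, -1.0]]
force: [0.4, -0.6, -0.6]
width: 0.0421
finger_force: 41.4
time_s: 21.15
ee_pos: [0.6509, -0.0785, 0.0491]
ee_rot: [[0.0, 1.0, 0.0], [1.0, -0.0, -0.0], [-0.0, 0.0, -1.0]]
force: [-2.2, 0.4, 7.0]
width: 0.0423
finger_force: 42.1
```

```bash
python3 -m creep '[{"slide":[0,0,0],"dr":[0,0,0],"gripper":120},{"slide":[0,0,0],"dr":[0,0,0],"gripper":60},{"slide":[0,0,0],"dr":[0,0,0],"gripper":0},{"slide":[0,0,0],"dr":[0,0,0],"gripper":0},{"slide":[0,0,0],"dr":[0,0,0],"gripper":0},{"slide":[0,0,0],"dr":[0,0,0],"gripper":0},{"slide":[0,0,-0.02],"dr":[0,0,0],"gripper":0},{"slide":[0,0,-0.04],"dr":[0,0,0],"gripper":0},{"slide":[0,0,-0.04],"dr":[0,0,0],"gripper":0},{"slide":[0,0,-0.04],"dr":[0,0,0],"gripper":0},{"slide":[0,-0.03,0],"dr":[0,0,0],"gripper":0},{"slide":[0,-0.04,0],"dr":[0,0,0],"gripper":0},{"slide":[0.02,-0.035,0],"dr":[0,0,0],"gripper":0},{"slide":[0.035,-0.02,0],"dr":[0,0,0],"gripper":0},{"slide":[0.04,-0.015,0],"dr":[0,0,0],"gripper":0},{"slide":[0.04,-0.01,0],"dr":[0,0,0],"gripper":0}]'; python3 -m creep '[{"slide":[0.04,-0.01,0],"dr":[0,0,0],"gripper":0},{"slide":[0.04,-0.01,0],"dr":[0,0,0],"gripper":0},{"slide":[0.04,-0.01,0],"dr":[0,0,0],"gripper":0},{"slide":[0.04,0,0],"dr":[0,0,0],"gripper":0},{"slide":[0.04,0,0],"dr":[0,0,0],"gripper":0},{"slide":[0.018,0,0],"dr":[0,0,0],"gripper":0},{"slide":[0,0,0],"dr":[0,0,0],"gripper":0},{"slide":[0,0,0],"dr":[0,0,0],"gripper":0}]'; python3 w.py squat .47 .275
```

```text
time_s: 22.75
ee_pos: [0.4995, 0.0574, 0.1884]
ee_rot: [[0.001, 1.0, 0.0], [1.0, -0.001, 0.0], [0.0, 0.0, -1.0]]
force: [-0.2, 1.3, 0.4]
width: 0.0853
finger_force: 0.0
time_s: 23.55
ee_pos: [0.4705, 0.2738, 0.1879]
ee_rot: [[-0.001, 1.0, -0.001], [1.0, 0.001, -0.001], [-0.001, -0.001, -1.0]]
force: [-0.7, -1.0, 0.6]
width: 0.0853
finger_force: 0.0
[0.4705 0.2738 0.1879] fit [0.4705 0.2792] 0.11587147030185008 rows: tool x 0.0054 y -0.0
```

Combined estimate for the squat jar is y≈.2765. Grasping.

```bash
python3 -m creep '[{"slide":[0.0027,0,0.016],"dr":[0,0,0],"gripper":0},{"slide":[0,0,0.03],"dr":[0,0,0],"gripper":0},{"slide":[0,0,0.03],"dr":[0,0,0],"gripper":0},{"slide":[0,0,0.03],"dr":[0,0,0],"gripper":0},{"slide":[0,0,0.03],"dr":[0,0,0],"gripper":0},{"slide":[0,0,0.018],"dr":[0,0,0],"gripper":0},{"slide":[0,0,0.01],"dr":[0,0,0],"gripper":0},{"slide":[0,0,0],"dr":[0,0,0],"gripper":0},{"slide":[0,0,0],"dr":[0,0,0],"gripper":50},{"slide":[0,0,0],"dr":[0,0,0],"gripper":80},{"slide":[0,0,0],"dr":[0,0,0],"gripper":110},{"slide":[0,0,0],"dr":[0,0,0],"gripper":160},{"slide":[0,0,0],"dr":[0,0,0],"gripper":255},{"slide":[0,0,0],"dr":[0,0,0],"gripper":255},{"slide":[0,0,0],"dr":[0,0,0],"gripper":255}]' 45; python3 -m creep '[{"slide":[0,0,-0.02],"dr":[0,0,0],"gripper":255},{"slide":[0,0,-0.04],"dr":[0,0,0],"gripper":255},{"slide":[-0.02,0,-0.02],"dr":[0,0,0],"gripper":255},{"slide":[-0.04,0,0],"dr":[0,0,0],"gripper":255},{"slide":[-0.04,0,0],"dr":[0,0,0],"gripper":255},{"slide":[-0.04,0,0],"dr":[0,0,0],"gripper":255},{"slide":[-0.04,0,0],"dr":[0,0,0],"gripper":255},{"slide":[-0.04,0,0],"dr":[0,0,0],"gripper":255},{"slide":[-0.04,0,0],"dr":[0,0,0],"gripper":255},{"slide":[-0.04,0,0],"dr":[0,0,0],"gripper":255},{"slide":[-0.04,0,0],"dr":[0,0,0],"gripper":255},{"slide":[-0.04,0,0],"dr":[0,0,0],"gripper":255},{"slide":[-0.04,0,0],"dr":[0,0,0],"gripper":255},{"slide":[-0.015,0,0],"dr":[0,0,0],"gripper":255},{"slide":[0,0,0],"dr":[0,0,0],"gripper":255},{"slide":[0,0,0],"dr":[0,0,0],"gripper":255}]'
```

```text
time_s: 25.1
ee_pos: [0.4757, 0.2802, 0.0299]
ee_rot: [[-0.001, 1.0, 0.01], [1.0, 0.0, 0.006], [0.006, 0.01, -1.0]]
force: [-3.8, -1.9, 43.3]
width: 0.0332
finger_force: 43.7
time_s: 26.7
ee_pos: [0.4707, -0.1573, 0.1044]
ee_rot: [[0.001, 1.0, 0.0], [1.0, -0.001, 0.0], [0.0, 0.0, -1.0]]
force: [-0.4, -0.4, -0.4]
width: -0.0001
finger_force: 0.0
```

The squat grasp failed: width was 33 mm and the force was high. Looking.

```bash
python3 - <<'E'
from h import *
from cell import *
f=grab_frame("scene");g=grab_frame("top")
a=cv2.resize(f["pixels"][60:260,270:470],(400,400),interpolation=2);b=cv2.resize(g["pixels"][130:330,140:340],(400,400),interpolation=2)
cv2.imwrite("pics/i.png",np.hstack([a,b])[:,:,::-1])
E
```

```text
(no output)
```

View pics/i.png

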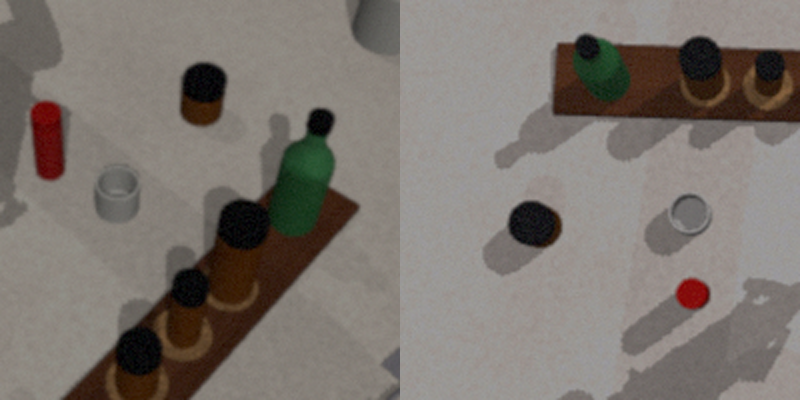

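The squat jar still stands upright at (535,225) in the right half. The tall, slim and small jars are on their pads, and the stand and bottle are undisturbed. Remeasuring the squat jar.

```bash
python3 - <<'E'
from h import *
from cell import *
fs=[grab_frame("top"),grab_frame("scene")]
for f in (fs,fs[:1],fs[1:]):
  for r,h in((.027,.06),(.025,.06),(.027,.055)):
    print(r,h,*fit(f,np.array([.471,.276]),r,0,h))
E
```

```text
0.027 0.06 [0.46968329 0.27739271] 0.3364513503062705
0.025 0.06 [0.47003089 0.27714216] 0.16926127463198004
0.027 0.055 [0.46931177 0.27959364] 0.2974045996813497
0.027 0.06 [0.47062257 0.27668195] 0.17415399127461384
0.025 0.06 [0.4710539  0.27815898] 0.06386689923520728
0.027 0.055 [0.4707647  0.27683073] 0.153390547564366
0.027 0.06 [0.46621457 0.28129932] 0.1534982196131267
0.025 0.06 [0.46712456 0.28000344] 0.07029093225737948
0.027 0.055 [0.46621156 0.28134492] 0.10754870129870131
```

The squat jar is essentially where it was, about (.470,.278). I'll go back, descend lower, and close in stages while watching the readings.

```bash
python3 -m creep '[{"slide":[0,0,-0.04],"dr":[0,0,0],"gripper":0},{"slide":[0.02,0,-0.04],"dr":[0,0,0],"gripper":0},{"slide":[0.04,0,0],"dr":[0,0,0],"gripper":0},{"slide":[0.04,0,0],"dr":[0,0,0],"gripper":0},{"slide":[0.04,0,0],"dr":[0,0,0],"gripper":0},{"slide":[0.04,0,0],"dr":[0,0,0],"gripper":0},{"slide":[0.04,0,0],"dr":[0,0,0],"gripper":0},{"slide":[0.04,0,0],"dr":[0,0,0],"gripper":0},{"slide":[0.04,0,0],"dr":[0,0,0],"gripper":0},{"slide":[0.04,0,0],"dr":[0,0,0],"gripper":0},{"slide":[0.04,0,0],"dr":[0,0,0],"gripper":0},{"slide":[0.04,0,0],"dr":[0,0,0],"gripper":0},{"slide":[0.015,0,0],"dr":[0,0,0],"gripper":0},{"slide":[0,0,0],"dr":[0,0,0],"gripper":0},{"slide":[0,0,0],"dr":[0,0,0],"gripper":0}]' 30; python3 -m creep '[{"slide":[0,0,0.02],"dr":[0,0,0],"gripper":0},{"slide":[0,0,0.03],"dr":[0,0,0],"gripper":0},{"slide":[0,0,0.03],"dr":[0,0,0],"gripper":0},{"slide":[0,0,0.01],"dr":[0,0,0],"gripper":0},{"slide":[0,0,0],"dr":[0,0,0],"gripper":0},{"slide":[0,0,0],"dr":[0,0,0],"gripper":0}]'; python3 w.py squat .47 .278
```

```text
time_s: 28.4
ee_pos: [0.4701, 0.2768, 0.1839]
ee_rot: [[-0.001, 1.0, -0.001], [1.0, 0.001, -0.001], [-0.001, -0.001, -1.0]]
force: [-1.1, -0.7, 0.7]
width: 0.0856
finger_force: 0.0
time_s: 29.0
ee_pos: [0.4714, 0.2769, 0.0952]
ee_rot: [[0.001, 1.0, 0.001], [1.0, -0.001, 0.0], [0.0, 0.001, -1.0]]
force: [0.3, 0.2, 0.0]
width: 0.0851
finger_force: 0.0
[0.4714 0.2769 0.0952] fit [0.469  0.2791] 0.09328403376140326 rows: tool x 0.0022 y -0.0024
```

View pics/w_squat.png

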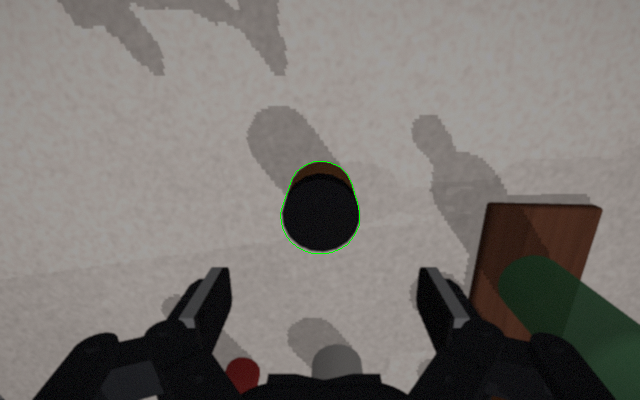

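The jar is at (321,208). The apparent finger depth in this view puts the open tips farther behind the TCP than I assumed. The first grasp therefore caught only the lid rim and slid over it. I'll go down to TCP z≈8 mm.

```bash
python3 -m creep '[{"slide":[0.0015,-0.0015,0.01],"dr":[0,0,0],"gripper":0},{"slide":[0,0,0.03],"dr":[0,0,0],"gripper":0},{"slide":[0,0,0.03],"dr":[0,0,0],"gripper":0},{"slide":[0,0,0.012],"dr":[0,0,0],"gripper":0},{"slide":[0,0,0.004],"dr":[0,0,0],"gripper":0},{"slide":[0,0,0],"dr":[0,0,0],"gripper":0},{"slide":[0,0,0],"dr":[0,0,0],"gripper":0}]'; python3 -m creep '[{"slide":[0,0,0],"dr":[0,0,0],"gripper":40},{"slide":[0,0,0],"dr":[0,0,0],"gripper":60},{"slide":[0,0,0],"dr":[0,0,0],"gripper":75},{"slide":[0,0,0],"dr":[0,0,0],"gripper":90},{"slide":[0,0,0],"dr":[0,0,0],"gripper":90},{"slide":[0,0,0],"dr":[0,0,0],"gripper":90}]' 30
```

```text
time_s: 29.75
ee_pos: [0.4701, 0.2792, 0.0093]
ee_rot: [[-0.0, 1.0, 0.002], [1.0, 0.0, 0.001], [0.001, 0.002, -1.0]]
force: [0.7, 0.3, 0.3]
width: 0.085
finger_force: 0.0
time_s: 30.35
ee_pos: [0.4692, 0.2787, 0.0082]
ee_rot: [[0.0, 1.0, -0.0], [1.0, -0.0, 0.0], [0.0, -0.0, -1.0]]
force: [-0.6, 0.3, 0.1]
width: 0.0552
finger_force: 0.0
```

```bash
python3 -m creep '[{"slide":[0,0,0],"dr":[0,0,0],"gripper":120},{"slide":[0,0,0],"dr":[0,0,0],"gripper":150},{"slide":[0,0,0],"dr":[0,0,0],"gripper":255},{"slide":[0,0,0],"dr":[0,0,0],"gripper":255},{"slide":[0,0,0],"dr":[0,0,0],"gripper":255}]' 30
```

```text
time_s: 30.85
ee_pos: [0.4693, 0.2787, 0.0084]
ee_rot: [[0.0, 1.0, -0.0], [1.0, -0.0, -0.0], [-0.0, -0.0, -1.0]]
force: [-0.7, -0.8, 5.6]
width: 0.0529
finger_force: 31.0
```

```bash
python3 -m creep '[{"slide":[0,0,0],"dr":[0,0,0],"gripper":255},{"slide":[0,0,-0.01],"dr":[0,0,0],"gripper":255},{"slide":[0,0,-0.02],"dr":[0,0,0],"gripper":255},{"slide":[0,0,-0.03],"dr":[0,0,0],"gripper":255},{"slide":[0,0,-0.03],"dr":[0,0,0],"gripper":255},{"slide":[0,0,0],"dr":[0,0,0],"gripper":255},{"slide":[0,0,0],"dr":[0,0,0],"gripper":255}]' 40
```

```text
time_s: 31.55
ee_pos: [0.4695, 0.2789, 0.0989]
ee_rot: [[-0.0, 1.0, 0.001], [1.0, 0.0, 0.001], [0.001, 0.001, -1.0]]
force: [-0.3, -0.8, -1.5]
width: 0.0522
finger_force: 42.5
```

```bash
python3 -m creep '[{"slide":[-0.02,0,0],"dr":[0,0,0],"gripper":255},{"slide":[-0.04,0,0],"dr":[0,0,0],"gripper":255},{"slide":[-0.04,0,0],"dr":[0,0,0],"gripper":255},{"slide":[-0.04,0,0],"dr":[0,0,0],"gripper":255},{"slide":[-0.04,0,0],"dr":[0,0,0],"gripper":255},{"slide":[-0.04,0,0],"dr":[0,0,0],"gripper":255},{"slide":[-0.04,0,0],"dr":[0,0,0],"gripper":255},{"slide":[-0.04,0,0],"dr":[0,0,0],"gripper":255},{"slide":[-0.04,0,0],"dr":[0,0,0],"gripper":255},{"slide":[-0.04,0,0],"dr":[0,0,0],"gripper":255},{"slide":[-0.04,0,0],"dr":[0,0,0],"gripper":255},{"slide":[-0.024,0.02,0],"dr":[0,0,0],"gripper":255},{"slide":[0,0.035,0],"dr":[0,0,0],"gripper":255},{"slide":[0,0.035,0],"dr":[0,0,0],"gripper":255},{"slide":[0,0.035,0],"dr":[0,0,0],"gripper":255},{"slide":[0,0.035,0],"dr":[0,0,0],"gripper":255},{"slide":[0,0.022,0],"dr":[0,0,0],"gripper":255},{"slide":[0,0,0],"dr":[0,0,0],"gripper":255},{"slide":[0,0,0],"dr":[0,0,0],"gripper":255}]'; python3 -m creep '[{"slide":[0,0,0.02],"dr":[0,0,0],"gripper":255},{"slide":[0,0,0.03],"dr":[0,0,0],"gripper":255},{"slide":[0,0,0.02],"dr":[0,0,0],"gripper":255},{"slide":[0,0,0],"dr":[0,0,0],"gripper":255},{"slide":[0,0,0],"dr":[0,0,0],"gripper":255}]'
python3 - <<'E'
from h import *
from cell import *
s=get_state(); f=grab_frame("scene")
b=s["ee_pos"][2]-.0084
im=cv2.resize(f["pixels"],None,fx=6,fy=6,interpolation=cv2.INTER_CUBIC)[:,:,::-1].copy()
for x,y,r,z0,z1 in((s["ee_pos"][0],s["ee_pos"][1],.027,b,b+.06),(.6515,-.165,.032,.0149,.015),(.65,-.079,.032,.0149,.015),(.651,-.005,.032,.0149,.015),(.654,.075,.032,.0149,.015)):
    cv2.polylines(im,[np.int32((hull(f,x,y,r,z0,z1)+.5)*6)],True,(0,255,0),1)
cv2.imwrite("pics/k.png",im[150*6:340*6,250*6:430*6][::2,::2])
E
```

```text
time_s: 33.45
ee_pos: [0.6499, -0.1649, 0.0961]
ee_rot: [[-0.0, 1.0, -0.003], [1.0, 0.0, 0.001], [0.001, -0.003, -1.0]]
force: [-0.2, -0.3, -1.4]
width: 0.0528
finger_force: 42.6
time_s: 33.95
ee_pos: [0.6501, -0.1653, 0.028]
ee_rot: [[0.0, 1.0, -0.002], [1.0, -0.0, 0.0], [0.0, -0.002, -1.0]]
force: [1.5, 0.6, -1.3]
width: 0.0525
finger_force: 43.9
```

View pics/k.png

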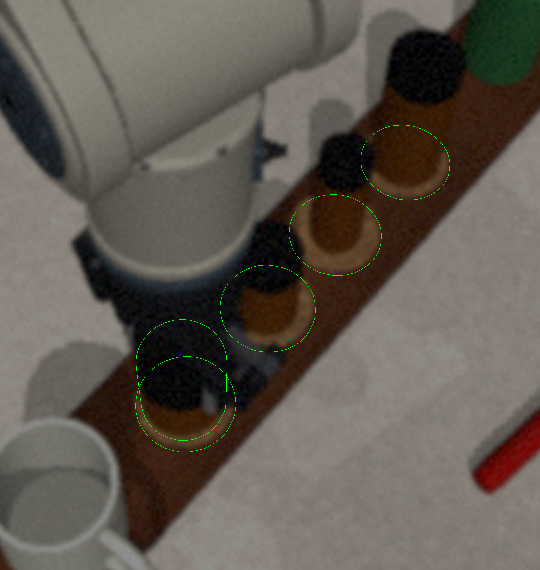

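The squat jar is centred over pad 4 (187,404), and the other three stand on their pads. Lowering in steps.

```bash
python3 -m creep '[{"slide":[0,0.001,0.002],"dr":[0,0,0],"gripper":255},{"slide":[0,0,0.0015],"dr":[0,0,0],"gripper":255},{"slide":[0,0,0],"dr":[0,0,0],"gripper":255},{"slide":[0,0,0],"dr":[0,0,0],"gripper":255}]'; python3 -m creep '[{"slide":[0,0,0.001],"dr":[0,0,0],"gripper":255},{"slide":[0,0,0],"dr":[0,0,0],"gripper":255},{"slide":[0,0,0],"dr":[0,0,0],"gripper":255}]'; python3 -m creep '[{"slide":[0,0,0.001],"dr":[0,0,0],"gripper":255},{"slide":[0,0,0],"dr":[0,0,0],"gripper":255},{"slide":[0,0,0],"dr":[0,0,0],"gripper":255}]'
```

```text
time_s: 34.4
ee_pos: [0.6524, -0.1653, 0.025]
ee_rot: [[0.0, 1.0, 0.0], [1.0, -0.0, -0.0], [-0.0, 0.0, -1.0]]
force: [-0.5, -0.0, -1.5]
width: 0.0523
finger_force: 43.9
time_s: 34.7
ee_pos: [0.6522, -0.1653, 0.0236]
ee_rot: [[-0.0, 1.0, -0.0], [1.0, 0.0, 0.0], [0.0, -0.0, -1.0]]
force: [-0.0, 0.7, -0.9]
width: 0.0524
finger_force: 43.9
time_s: 35.0
ee_pos: [0.6524, -0.1654, 0.0229]
ee_rot: [[0.0, 1.0, 0.0], [1.0, -0.0, -0.0], [-0.0, 0.0, -1.0]]
force: [-1.0, -0.2, 2.5]
width: 0.0527
finger_force: 44.0
```

Contact. I'll release, retreat up and back, and measure all the jars.

```bash
python3 -m creep '[{"slide":[0,0,0],"dr":[0,0,0],"gripper":80},{"slide":[0,0,0],"dr":[0,0,0],"gripper":40},{"slide":[0,0,0],"dr":[0,0,0],"gripper":0},{"slide":[0,0,0],"dr":[0,0,0],"gripper":0},{"slide":[0,0,0],"dr":[0,0,0],"gripper":0},{"slide":[0,0,0],"dr":[0,0,0],"gripper":0},{"slide":[0,0,-0.02],"dr":[0,0,0],"gripper":0},{"slide":[0,0,-0.04],"dr":[0,0,0],"gripper":0},{"slide":[0,0,-0.04],"dr":[0,0,0],"gripper":0},{"slide":[0,0,-0.04],"dr":[0,0,0],"gripper":0},{"slide":[0,0,-0.03],"dr":[0,0,0],"gripper":0},{"slide":[-0.02,-0.02,0],"dr":[0,0,0],"gripper":0},{"slide":[-0.03,-0.03,0],"dr":[0,0,0],"gripper":0},{"slide":[-0.03,-0.03,0],"dr":[0,0,0],"gripper":0},{"slide":[-0.03,-0.03,0],"dr":[0,0,0],"gripper":0},{"slide":[-0.03,-0.03,0],"dr":[0,0,0],"gripper":0},{"slide":[-0.03,-0.03,0],"dr":[0,0,0],"gripper":0},{"slide":[-0.03,-0.03,0],"dr":[0,0,0],"gripper":0},{"slide":[0,0,0],"dr":[0,0,0],"gripper":0},{"slide":[0,0,0],"dr":[0,0,0],"gripper":0}]'
python3 - <<'E'
from h import *
from cell import *
f=grab_frame("scene");g=grab_frame("top")
ims=[]
for F,c in((f,(250,150,190)),(g,(200,100,190))):
    im=cv2.resize(F["pixels"],None,fx=6,fy=6,interpolation=2)[:,:,::-1].copy()
    for (x,y),n in zip(((.654,.075),(.651,-.005),(.65,-.079),(.6515,-.165)),("tall","slim","small","squat")):
        h,r,_,_=J[n]; h=.1 if n=="slim" else h
        cv2.polylines(im,[np.int32((hull(F,x,y,r,.015,.015+h)+.5)*6)],True,(0,255,0),2)
    u,v,w=c; ims.append(cv2.resize(im[v*6:(v+w)*6,u*6:(u+w)*6],(400,400),interpolation=3))
cv2.imwrite("pics/l.png",np.hstack(ims))
E
```

```text
time_s: 37.0
ee_pos: [0.4517, -0.3659, 0.1928]
ee_rot: [[0.002, 1.0, 0.0], [1.0, -0.002, 0.0], [0.0, 0.0, -1.0]]
force: [0.2, 0.4, -0.6]
width: 0.0851
finger_force: 0.0
```

View pics/l.png

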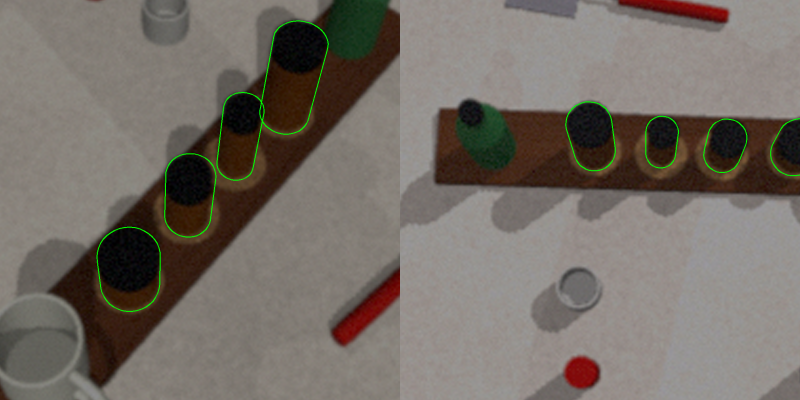

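Both views show all four jars upright inside the outlines for the pad centres. The stand is upright at (578,288), and the bottle is untouched. Handing in.

```bash
python3 -c "
from cell import job_done
print(job_done())"
```

```text
the job is handed in; nothing more can be done
None
```

I handed the job in with the four amber jars standing upright on their pads in height order from the oil bottle (tall, slim, small, squat), about 37 s in; my first grasp of the squat jar slipped and pressed with about 43 N at the fingertips, and the second held, leaving the stand upright in place and the bottle untouched.

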